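# Turn the accessory carousel to the microphone

## Robot

A 6-joint arm with a two-finger parallel gripper is mounted at the origin on the work surface. World frame = base frame: x ahead of the robot, y to its left, z up, the work surface at z = 0. Lengths are in mm, angles in rad, forces in N, time in s.
With the tool pointing down it reaches from about 275 to 750 mm from the base axis. Payload 10.2 kg.
Tool frame: the origin (TCP) lies midway between the tips of the shut fingers; the grasp point (between the pads) lies 19 mm behind it (ctrl.pinch_z is the distance from the TCP to the grasp point, in mm); x points along the fingers, z is the direction in which the jaws open and shut, and the axes are right-handed (so a half turn about x gives the same grasp; the last joint's range is limited). The gripper opens to 85 mm and grips with 20 to 120 N. Pads are 22 mm wide; open, the fingers measure 114 mm over their backs; the gripper's body (76 mm by 85 mm) begins 54 mm behind the grasp point. The pads swing forward as they close: fully open they stand 13 mm farther back than shut.
Start: joints at [1.046, 0.313, 1.498, -0, 1.331, -0.223], TCP at [156.063, 501.274, 231.294] pointing down, gripper open.
Joint ranges: [-2.94, 2.94], [-0.97, 2.17], [0.19, 2.56], [-1.23, 4.37], [0.02, 3.11], [-2.88, 2.88]. Speed limits (rad/s): [2.39, 2.39, 3.01, 3.14, 3.14, 3.14].

## Interface

Orientations are given as a unit quaternion [w, x, y, z].
In Python, from rig import ctrl, capture, workorder, nets gives the robot as it stands. The module is installed in compiled form; this text tells all that it offers.
- The arm moves only by the tool send_rows, never from a script. Its argument "rows" is text: rows parted by semicolons, each of 5 numbers parted by spaces: the opening, from 0 (shut) to 1 (fully open), then the shift along the tool's x, y, z in cm, then the turn about the tool's x in units of 5 degrees (1.0 is 5 degrees). In form: grip x y z yaw; .... A call has 1 to 12 rows; each row is the pose to reach, as a shift and turn from the pose commanded when the call began, along the tool's axes at that moment; what a row does not reach only later rows make up. A row lasts 1/10 s, in which the tool goes at most 50 mm and 8.59 degrees, less where a joint would pass 70% of its speed; a pose out of reach is approached as far as the arm can. A call with a gripper value outside its range is refused whole. The fingers move at their own pace and stop on an object; "grip_force" is the grip in N (left out, the last holds). Time passes only in rows, so rows that repeat a pose let the fingers close. It gives the time, the measured TCP pose, the force and the opening at its end, in the units of the state.
- ctrl.sense(): the state, without advancing time (a new reading comes with each control period).
- capture(name): name is "scene" or "top" or "wrist"; returns a dict with "pixels" (384x512x3 uint8, red, green, blue), "intrinsics" (3x3 intrinsics, pixels), "dist" ([k1, k2, p1, p2, k3] as OpenCV has them; the pictures are not rectified), "view" (4x4, takes a point from world to camera coordinates); the wrist camera has in their place "mount" (4x4, takes a point from camera to tool coordinates, whose origin is the TCP and whose axes are the tool frame's). Camera axes: x right, y down, z forward; pixel columns grow to the right and rows downward; lengths in mm; the calibration is good to about 2 mm. A picture is of the moment at which its call begins: read the wrist's pose just before it. There is no depth.
- workorder.finish_job(): hands the job in, once; it reports no verdict.
Trained networks look in a picture, given as the dict that the camera call returned (one of the last four; its "shot" number tells which), for a name from the list of things; names that differ only in an ending like _2 or _b are one class to them, and where a whole thing is asked for, a point or a joint stands for the part that bears it (a point fixed in the world has none). Each returns a list of dicts, best first, with "confidence" (0 to 1); they miss things now and then, are a little off and sometimes report something else, mostly with a low value. They report only what shows in the picture. A call takes as long as a camera call. They do not tell look-alikes from the thing itself.
- nets.boxes_of(picture, target): "location" ([x, y, z] in mm, in world coordinates, good to about 4 mm: the middle of the surface that is visible of it).
- nets.spot_point(picture, target): "location" ([x, y, z] in mm, in world coordinates, good to about 4 mm: a listed point, or the origin of a listed thing).
The state is a dict: "time_s": time; "joints": joint angles; "dq": joint speeds; "tau": joint torques, N m; "eef_pos": TCP position; "ee_rot": TCP orientation; "force": force on the tool from outside, world axes, zero at the start; "wrist_torque": the same for the moment, N m; "grip_width": opening from 0.0 (shut) to 1.0 (fully open).
Only numpy, scipy, OpenCV 4.12 (cv2) and the standard library are available. Lean on these libraries where they do the work, as an engineer would, in place of code of your own. Each camera call takes 0.05 s, during which the arm holds its last target.

## Task

On the sound counter, gently turn the round carousel by pushing at the pegs on its rim until the desk microphone (the one with the ball head) stands right at the front, in line with the steel pointer on the counter. Only push, lift nothing: everything on the carousel stays standing in its place, and the things around it are left where they are.

Things in the scene. Friction and masses are not known exactly. Their poses are not given: they have to be found in the camera images.
- foot: fixed steel foot of the carousel, 170 mm across, 22 mm high. Origin on the carousel's axis at counter height. Its -x axis is the carousel's front: there a flat steel pointer, 8 mm high, lies on the counter 130 to 200 mm from the axis, tip towards the axis, just outside the platter. Foot and pointer do not move.
- platter: round plywood platter, 240 mm across, 12 mm thick. Origin on the axis at its underside (26 mm above the counter), z up. Turns endlessly both ways about z with friction: about 1 N at the rim turns it slowly and it stops where it is left. Four loose things stand on it 56 mm from the axis, a quarter turn apart.
- platter_top (a point): centre of the platter's top face, 38 mm above the counter; axes as the platter's. Six upright wooden pegs to push stand on the rim: 14 mm in diameter, 50 mm high above this face, centres 110 mm from the axis, at 30, 90, 150, 210, 270 and 330 degrees about z from the +x axis; 96 mm clear between neighbours.
- mic: the desk microphone, loose on the platter about 56 mm out along the platter's +x axis, midway between two pegs: dark disc foot 46 mm across and 12 mm high, thin stem, steel ball head 36 mm across; 84 mm tall. Origin at the centre of its underside.
- jar: plain closed jar on the platter, 42 mm across, 62 mm tall; origin centre of underside
- tape: small roll of tape lying flat on the platter, 52 mm across, 25 mm high; origin centre of underside
- adapter: block-shaped plug-in power adapter on the platter, 34 x 34 x 50 mm with two 14 mm pins on top; origin centre of underside
- mug: mug on the counter beside the carousel, about 76 mm across, 85 mm tall, not to be moved; origin centre of underside
- driver: screwdriver lying on the counter beside the carousel, 190 mm long, not to be moved; origin under its middle
- carton: small carton on the counter behind the carousel, 50 x 90 x 75 mm high, not to be moved; origin centre of underside
- can: can on the counter behind the carousel, 60 mm across, 90 mm tall, not to be moved; origin centre of underside
- bigtape: large roll of tape lying on the counter far to the left, 100 mm across, 48 mm high, not to be moved; origin centre of underside
- plug: steel audio plug lying on the counter far to the right, 80 mm long, 19 mm thick, not to be moved; origin under the middle of its barrel (10 mm from its length's middle)
Mind the look-alikes: they are no part of the job. What is shaped like the adapter but brown or red is not meant.

How it is judged:
By the outcome, as a careful person would: the job done as asked, in the order asked, and still so for the second after the job is handed in, with the robot touching nothing.
It also fails if it takes over 51 s, if anything falls off the work surface, if the arm or the gripper's body presses on something with over 40 N, if the wrist force passes 120 N, or if a joint passes its speed limit or range.

## Working session

There is one attempt and no reset: what is moved stays moved. The work goes in short steps, Python scripts to look and compute and a tool call to move; the robot and the scene stay as the last step left them, time stands still between calls to the robot, and variables do not carry over. Pictures are saved under pics/ and viewed, and the job is handed in when it is done.

Besides the shell and the picture viewer there is one more tool, called after "Request:" in YAML: its name, and indented under it one key for each argument. send_rows: Moves the arm, as the interface text tells. Its arguments: {"type":"object","properties":{"rows":{"type":"string"},"grip_force":{"type":"number"}},"required":["rows"]}

```bash
ls; mkdir -p pics
python3 - <<'E'
from rig import ctrl,capture,workorder,nets
import cv2,numpy as np
print(ctrl.sense())
for n in ["scene","top"]:
    p=capture(n); cv2.imwrite(f"pics/{n}0.png",cv2.resize(p["pixels"][:,:,::-1],(800,600)))
    print(n,p["view"].round(3).tolist(),p["intrinsics"].tolist(),p["dist"])
    for t in ["foot","platter","platter_top","mic","jar","tape","adapter","mug","driver","carton","can"]:
        try: print(t,[(np.round(d["location"]).tolist(),round(d["confidence"],2)) for d in nets.spot_point(p,t)[:3]])
        except Exception as e: print(t,e)
print(ctrl.sense()["time_s"])
E
```

```text
pics
{'time_s': 0.0, 'joints': array([ 1.04565370e+00,  3.13442316e-01,  1.49843968e+00, -3.11733048e-05,
        1.33100497e+00, -2.23415408e-01]), 'dq': array([-2.79072925e-03, -6.67373851e-04, -1.95397391e-03,  1.12104308e-05,
        5.32316681e-04, -4.63788438e-04]), 'tau': array([ 1.99205337e-03, -4.12240541e+01, -2.59761661e+01,  1.02755318e-04,
        3.70327849e-03, -1.98489630e-05]), 'eef_pos': array([155.90682631, 501.04285878, 230.73803294]), 'ee_rot': array([ 0.56904994, -0.41936955,  0.56988035,  0.41898417]), 'force': array([ 0.01071692, -1.52643993,  0.24443184]), 'wrist_torque': array([0.02459925, 0.03436499, 0.01260512]), 'grip_width': 0.999094021390359}
scene [[0.4, 0.916, -0.001, -254.679], [0.682, -0.299, -0.668, -366.181], [-0.613, 0.267, -0.744, 1601.904], [0.0, 0.0, 0.0, 1.0]] [[407.1085805334835, 0.0, 259.4209025288611], [0.0, 407.1085805334835, 185.31734456241068], [0.0, 0.0, 1.0]] [-0.04521657  0.          0.          0.          0.        ]
foot []
platter [([542.0, 128.0, 23.0], 0.64)]
platter_top [([542.0, 123.0, 39.0], 0.93), ([596.0, 512.0, 2.0], 0.33
[... 559 characters left out ...]
1.0]] [[412.85447126159625, 0.0, 264.3982394448214], [0.0, 412.85447126159625, 184.81671898045818], [0.0, 0.0, 1.0]] [0.00592913 0.         0.         0.         0.        ]
foot [([448.0, -58.0, -1.0], 0.71)]
platter [([544.0, 126.0, 29.0], 0.91)]
platter_top [([540.0, 129.0, 39.0], 0.69)]
mic [([512.0, 81.0, 40.0], 0.63), ([542.0, 126.0, 27.0], 0.38)]
jar [([494.0, 152.0, 40.0], 0.54)]
tape [([591.0, 96.0, 36.0], 0.46)]
adapter [([420.0, 418.0, 3.0], 0.55), ([527.0, 362.0, -1.0], 0.53), ([571.0, 176.0, 44.0], 0.44)]
mug [([653.0, 301.0, 1.0], 0.77), ([630.0, -490.0, 2.0], 0.55)]
driver [([449.0, -58.0, 1.0], 0.77)]
carton [([657.0, -57.0, 2.0], 0.77)]
can [([768.0, 161.0, -4.0], 0.87)]
1.2
```

View pics/scene0.png

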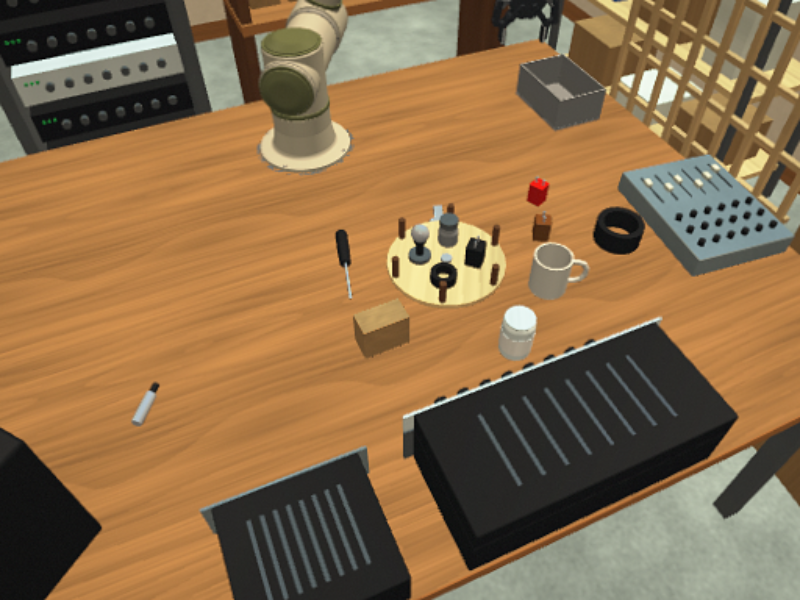

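View pics/top0.png

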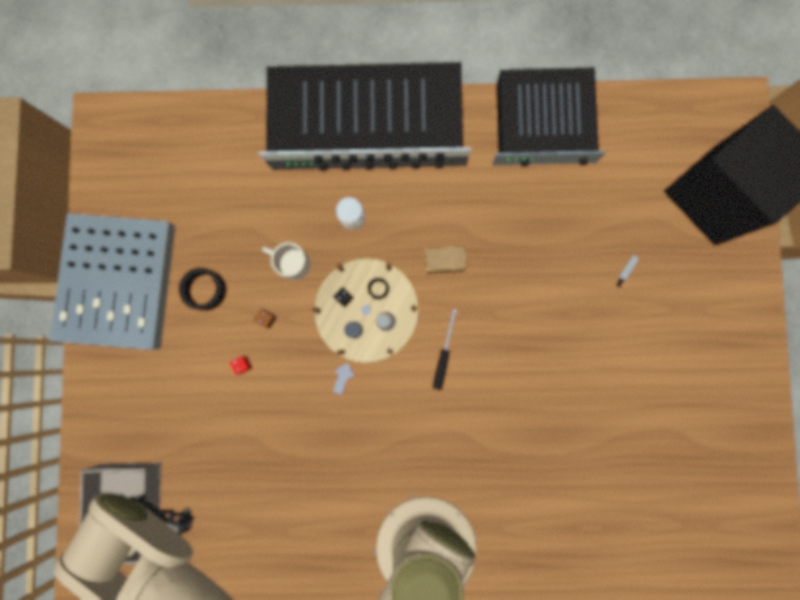

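The scene shows the ball-head mic on the platter at about (420,240) in the scene view and (386,321) in the top view. The pointer is at (343,378) in the top view. Other things that could be confused are the jar at (353,329), the adapter at (343,296), and the brown and red blocks at (264,318) and (240,365), which are off the carousel. Next I'll rectify both views for precise angles.

```bash
cat > h.py <<'E'
from rig import ctrl,capture,workorder,nets
import cv2,numpy as np
def rect(p,z,c,half=230,s=1.5,V=None):
    n=int(2*half*s)
    V=p["view"] if V is None else V
    u,v=np.meshgrid(np.arange(n),np.arange(n))
    # image up = +x, left = +y
    X=c[0]+half-v/s; Y=c[1]+half-u/s
    P=np.stack([X,Y,np.full_like(X,z)],-1).reshape(-1,3).astype(float)
    uv,_=cv2.projectPoints(P,cv2.Rodrigues(V[:3,:3])[0],V[:3,3],p["intrinsics"],p["dist"])
    uv=uv.reshape(n,n,2).astype(np.float32)
    return cv2.remap(p["pixels"][:,:,::-1].copy(),uv[...,0],uv[...,1],cv2.INTER_CUBIC)
E
python3 - <<'E'
from h import *
a=capture("top");b=capture("scene")
np.savez("img.npz",**{f"{n}_{k}":d[k] for n,d in (("top",a),("scene",b)) for k in("pixels","intrinsics","dist","view")})
c=(542,126)
for z in (0,38):
    im=np.hstack([rect(a,z,c,200,1),rect(b,z,c,200,1)])
    cv2.imwrite(f"pics/rect{z}.png",im)
E
```

```text
(no output)
```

View pics/rect0.png

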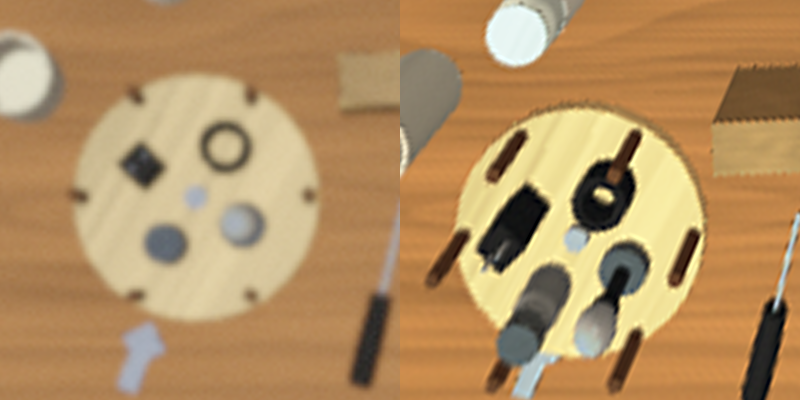

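View pics/rect38.png

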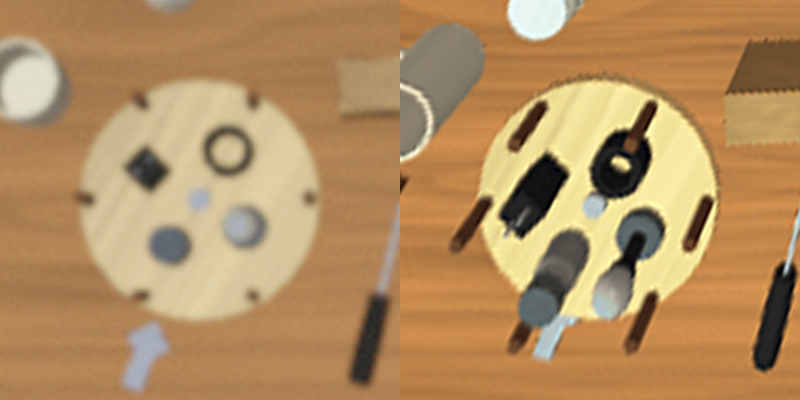

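Run:
```python
from h import *
N=np.load("img.npz")
p={k:N["top_"+k] for k in("pixels","intrinsics","dist","view")}
c=(542,126)
def ang(z,m,s=3,half=220):
    v,u=np.nonzero(m); return c[0]+half-v/s, c[1]+half-u/s
for z in (38,):
    im=rect(p,z,c,220,3); h=cv2.cvtColor(im,cv2.COLOR_BGR2HSV)
    m=((im[...,0]>110)&(im[...,2]>170)).astype(np.uint8)
    m=cv2.morphologyEx(m,cv2.MORPH_OPEN,np.ones((9,9)))
    n,l,st,ce=cv2.connectedComponentsWithStats(m)
    i=l[660+100,660-40] if l[760,620] else 1+st[1:,4].argmax()
    cn,_=cv2.findContours((l==i).astype(np.uint8),0,1); k=max(cn,key=cv2.contourArea)
    k=cv2.convexHull(k)
    (u,v),(w,hh),_=cv2.fitEllipse(k); cx=c[0]+220-v/3;cy=c[1]+220-u/3
    print("platter",cx,cy,w/3,hh/3)
# peg tops z=88, peg mid z=63
for z in (88,63):
    im=rect(p,z,c,220,3)
    g=im.astype(int); dark=((g.sum(2)<260)).astype(np.uint8)
    n,l,st,ce=cv2.connectedComponentsWithStats(dark)
    for i in range(1,n):
        x=c[0]+220-ce[i][1]/3;y=c[1]+220-ce[i][0]/3; r=np.hypot(x-cx,y-cy)
        if st[i,4]>60 and r<135: print(z,i,st[i,4],round(x,1),round(y,1),"r",round(r,1),"ang",round(np.degrees(np.arctan2(y-cy,x-cx))%360,1))
im=rect(p,6,c,220,3); 
hsv=cv2.cvtColor(im,cv2.COLOR_BGR2HSV)
m=((hsv[...,0]>85)&(hsv[...,0]<150)|(hsv[...,1]<60)).astype(np.uint8)
n,l,st,ce=cv2.connectedComponentsWithStats(m)
for i in range(1,n):
    x=c[0]+220-ce[i][1]/3;y=c[1]+220-ce[i][0]/3; r=np.hypot(x-cx,y-cy)
    if st[i,4]>1500:
        print("blue",st[i],round(x,1),round(y,1),r,np.degrees(np.arctan2(y-cy,x-cx))%360)
        if 140<r<190:
            v,u=np.nonzero(l==i);X=np.c_[c[0]+220-v/3,c[1]+220-u/3]
            d=X-X.mean(0);w=np.linalg.svd(d,full_matrices=False)[2][0];print("dir",np.degrees(np.arctan2(w[1],w[0])), "range",(d@w).min(),(d@w).max())
s=im[600:1320,150:850]; cv2.imwrite("pics/pt.png",cv2.resize(s,(600,600)))
```

```text
platter 541.6718546549479 126.9305419921875 241.18082682291666 242.6964111328125
88 1 397 634.7 179.1 r 106.7 ang 29.3
88 2 148 634.8 70.3 r 109.0 ang 328.7
88 3 1486 599.7 104.0 r 62.4 ang 338.4
88 4 1066 572.5 86.1 r 51.2 ang 307.1
88 5 7282 568.2 172.8 r 53.0 ang 59.9
88 7 393 540.1 232.8 r 105.9 ang 90.8
63 1 420 638.1 182.3 r 111.2 ang 29.9
63 2 150 638.2 71.6 r 111.3 ang 330.2
63 3 1544 602.5 105.9 r 64.4 ang 340.9
63 4 1107 574.8 87.6 r 51.4 ang 310.1
63 5 7552 570.5 175.9 r 56.8 ang 59.5
63 7 406 541.9 236.9 r 110.0 ang 89.9
blue [ 459    0  180   68 8694] 753.0 161.6 214.14784491998816 9.326829485829261
blue [    0   161   244   256 49793] 665.0 308.2 219.2382569050285 55.77998075131469
blue [ 434  502  102  109 6700] 576.5 184.3 67.16761405406965 58.72661566089555
blue [ 602  607   89   92 6379] 544.6 130.6 4.724083172582744 51.310724390903125
blue [ 1125   658   162   545 15417] 442.9 -54.1 206.2041422301066 241.38839467848646
blue [  714   670   144   136 15291] 516.6 84.5 49.230070565718194 239.4183625539004
blue [  487   729   132   126 12684] 498.4 161.8 55.59549979783415 141.16825924690585
blue [  414  1025   144   215 17600] 386.6 186.4 166.10226282463904 159.03748264839342
dir 159.2613100321996 range -35.40918396600938 38.78980043220511
```

View pics/pt.png

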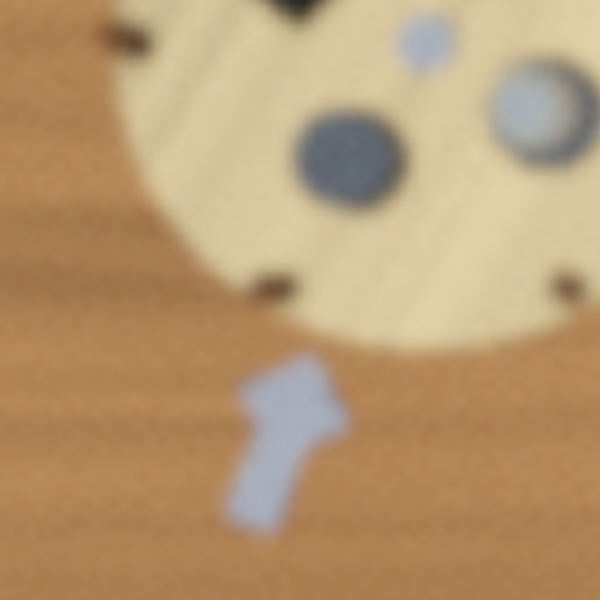

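Run:
```python
from h import *
from scipy.spatial.transform import Rotation as R
s=ctrl.sense(); q=s["ee_rot"]; M=R.from_quat([q[1],q[2],q[3],q[0]]).as_matrix()
print(M.round(3)); print("tool z azimuth",np.degrees(np.arctan2(M[1,2],M[0,2])),"y az",np.degrees(np.arctan2(M[1,1],M[0,1])))
C=np.array([541.7,126.9]);a=np.radians(298)
t=np.array([*(C+112*np.array([np.cos(a),np.sin(a)])),231.])
print(t,"shift tool cm",(M.T@(t-s["eef_pos"])/10).round(2), s["eef_pos"])
```

```text
[[ 0.    -0.955  0.297]
 [ 0.     0.297  0.955]
 [-1.     0.     0.   ]]
tool z azimuth 72.70658489883459 y az 162.70658492275433
[594.28081503  28.0098696  231.        ] shift tool cm [ 3.000e-02 -5.591e+01 -3.216e+01] [156.06190578 501.28551431 231.30756321]
```

Request:
send_rows:
  rows: "0 0 -55.9 -32.2 9;0 0 -55.9 -32.2 9;0 0 -55.9 -32.2 9;0 0 -55.9 -32.2 9;0 0 -55.9 -32.2 9;0 0 -55.9 -32.2 9;0 0 -55.9 -32.2 9;0 0 -55.9 -32.2 9;0 0 -55.9 -32.2 9;0 0 -55.9 -32.2 9;0 0 -55.9 -32.2 9;0 0 -55.9 -32.2 9"

```text
time_s: 2.5
eef_pos: [564.6, 58.9, 231.4]
ee_rot: [0.687, -0.169, 0.686, 0.169]
force: [-0.1, 0.7, -0.9]
grip_width: -0.002
```

```bash
cat >> h.py <<'E'
from scipy.spatial.transform import Rotation as Rn
C=np.array([541.7,126.9])
def pose():
    s=ctrl.sense(); q=s["ee_rot"]; M=Rn.from_quat([q[1],q[2],q[3],q[0]]).as_matrix()
    return s,M
def plan(pts,r=112):
    """pts: (theta_deg, z)"""
    s,M=pose(); az=np.degrees(np.arctan2(M[1,2],M[0,2]))
    p=s["eef_pos"]; print("t",s["time_s"],"pos",p.round(1),"az",az.round(1),"th",np.degrees(np.arctan2(p[1]-C[1],p[0]-C[0]))%360,"r",np.hypot(*(p[:2]-C)),"F",s["force"].round(2),"g",s["grip_width"])
    for th,z in pts:
        a=np.radians(th); t=np.array([*(C+r*np.array([np.cos(a),np.sin(a)])),z])
        d=M.T@(t-p)/10; yaw=-(((th-270)-az+180)%360-180)/5
        print(th,z,"row: 0 %.2f %.2f %.2f %.2f"%(*d,yaw))
E
python3 - <<'E'
from h import *
plan([(298,231),(298,65)])
E
```

```text
t 2.5 pos [564.6  58.9 231.4] az 27.7 th 288.616487619482 r 71.7235103308038 F [-0.13  0.75 -0.87] g -0.0017610847295570081
298 231 row: 0 0.04 -4.12 1.19 -0.06
298 65 row: 0 16.64 -4.12 1.19 -0.06
```

Request:
send_rows:
  rows: "0 0 -4.1 1.2 0;0 0 -4.1 1.2 0;0 4 -4.1 1.2 0;0 8 -4.1 1.2 0;0 12 -4.1 1.2 0;0 15 -4.1 1.2 0;0 16 -4.1 1.2 0;0 16.6 -4.1 1.2 0;0 16.6 -4.1 1.2 0"

```text
time_s: 3.4
eef_pos: [593.5, 30.2, 66.1]
ee_rot: [0.687, -0.17, 0.686, 0.169]
force: [-0.0, -0.5, 0.4]
grip_width: -0.002
```

Run:
```python
from h import *
plan([(t,65) for t in (292,287,283,280,277,274,271,268,265,262,259,256)])
for n in ["scene","top"]:
    p=capture(n); cv2.imwrite(f"pics/{n}1.png",cv2.resize(p["pixels"][100:300,150:350,::-1],(600,600)))
```

```text
t 3.4 pos [593.5  30.2  66.1] az 27.7 th 298.1861688989689 r 109.71320199277245 F [-0.05 -0.49  0.37] g -0.002020401212898314
292 65 row: 0 0.11 -0.17 -1.21 1.14
287 65 row: 0 0.11 -0.03 -2.17 2.14
283 65 row: 0 0.10 0.14 -2.94 2.94
280 65 row: 0 0.10 0.30 -3.50 3.54
277 65 row: 0 0.10 0.50 -4.05 4.14
274 65 row: 0 0.10 0.72 -4.59 4.74
271 65 row: 0 0.10 0.97 -5.13 5.34
268 65 row: 0 0.10 1.24 -5.64 5.94
265 65 row: 0 0.10 1.55 -6.14 6.54
262 65 row: 0 0.10 1.88 -6.63 7.14
259 65 row: 0 0.10 2.23 -7.10 7.74
256 65 row: 0 0.10 2.61 -7.54 8.34
```

View pics/scene1.png

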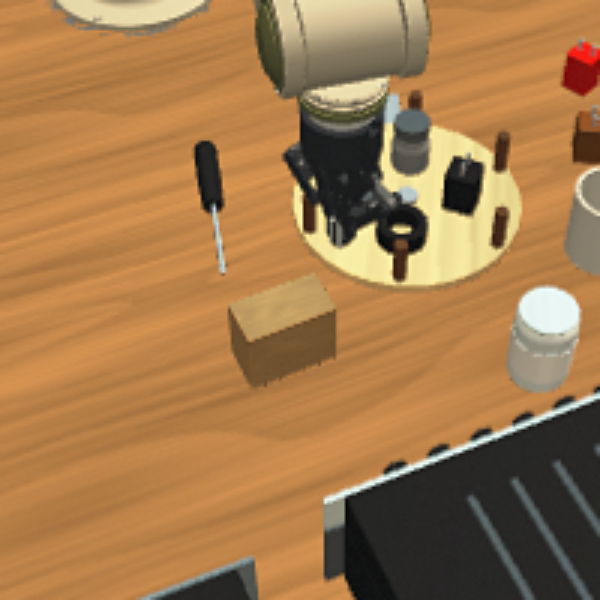

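The shut fingers stand between the 270° and 330° pegs, with nothing touched. Now I'll start the slow arc push.

Request:
send_rows:
  rows: "0 0.1 -0.2 -1.2 1.1;0 0.1 -0.03 -2.2 2.1;0 0.1 0.14 -2.9 2.9;0 0.1 0.3 -3.5 3.5;0 0.1 0.5 -4.05 4.1;0 0.1 0.72 -4.6 4.7;0 0.1 0.97 -5.1 5.3;0 0.1 1.24 -5.6 5.9;0 0.1 1.55 -6.1 6.5;0 0.1 1.9 -6.6 7.1;0 0.1 2.2 -7.1 7.7;0 0.1 2.6 -7.5 8.3"

```text
time_s: 4.7
eef_pos: [515.4, 18.0, 65.8]
ee_rot: [0.703, 0.086, 0.701, -0.086]
force: [1.2, -0.6, -0.3]
grip_width: -0.0
```

Run:
```python
from h import *
plan([(t,65) for t in range(254,217,-3)][:12])
for n in ["scene","top"]:
    p=capture(n); cv2.imwrite(f"pics/{n}2.png",cv2.resize(p["pixels"][120:240,200:340,::-1],(700,600)))
```

```text
t 4.7 pos [515.4  18.   65.8] az -13.9 th 256.40645538307615 r 112.06880804015073 F [ 1.16 -0.64 -0.31] g -0.00028528193495015204
254 65 row: 0 0.08 0.01 -0.47 0.42
251 65 row: 0 0.07 0.05 -1.06 1.02
248 65 row: 0 0.07 0.12 -1.64 1.62
245 65 row: 0 0.07 0.22 -2.22 2.22
242 65 row: 0 0.07 0.34 -2.79 2.82
239 65 row: 0 0.07 0.50 -3.35 3.42
236 65 row: 0 0.07 0.69 -3.91 4.02
233 65 row: 0 0.06 0.90 -4.45 4.62
230 65 row: 0 0.06 1.15 -4.99 5.22
227 65 row: 0 0.06 1.42 -5.51 5.82
224 65 row: 0 0.06 1.72 -6.01 6.42
221 65 row: 0 0.06 2.04 -6.50 7.02
```

View pics/scene2.png

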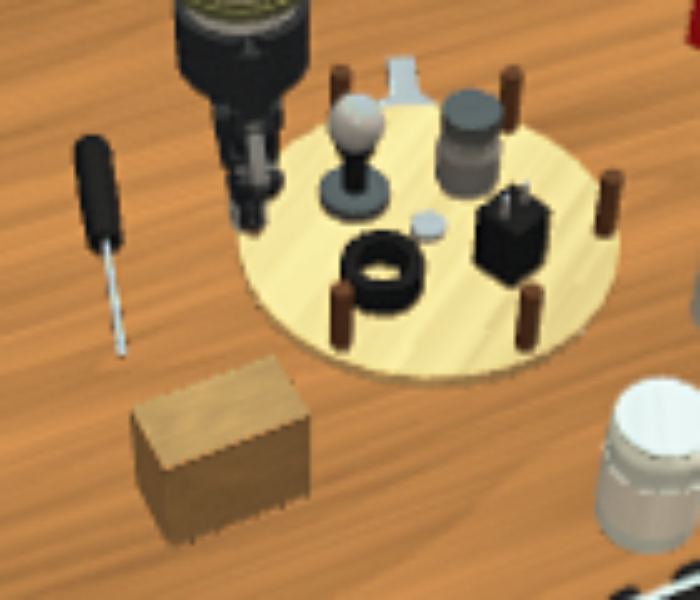

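The platter is turning and everything still stands. Continuing.

Request:
send_rows:
  rows: "0 0.07 0.01 -0.5 0.4;0 0.07 0.05 -1.1 1;0 0.07 0.1 -1.6 1.6;0 0.07 0.2 -2.2 2.2;0 0.07 0.35 -2.8 2.8;0 0.07 0.5 -3.35 3.4;0 0.07 0.7 -3.9 4;0 0.07 0.9 -4.45 4.6;0 0.07 1.15 -5 5.2;0 0.07 1.4 -5.5 5.8;0 0.07 1.7 -6 6.4;0 0.07 2.05 -6.5 7"

```text
time_s: 6.0
eef_pos: [457.1, 53.5, 64.4]
ee_rot: [0.645, 0.292, 0.643, -0.292]
force: [-0.3, -0.9, 0.9]
grip_width: -0.001
```

Run:
```python
from h import *
plan([(t,65) for t in (219,216,213,211,209,207,205,203,201,200)])
for n in ["scene","top"]:
    p=capture(n); cv2.imwrite(f"pics/{n}3.png",cv2.resize(p["pixels"][120:240,200:340,::-1],(700,600)))
    im=rect(p,63,C,220,3)
    g=im.astype(int); dark=((g.sum(2)<260)).astype(np.uint8)
    k,l,st,ce=cv2.connectedComponentsWithStats(dark)
    if n=="top":
     for i in range(1,k):
        x=C[0]+220-ce[i][1]/3;y=C[1]+220-ce[i][0]/3; r=np.hypot(x-C[0],y-C[1])
        if st[i,4]>60 and r<125: print(i,st[i,4],"r",round(r,1),"ang",round(np.degrees(np.arctan2(y-C[1],x-C[0]))%360,1))
```

```text
t 6.0 pos [457.1  53.5  64.4] az -48.8 th 220.9381274481643 r 111.97460552951492 F [-0.3  -0.92  0.9 ] g -0.0014573247438337343
219 65 row: 0 -0.06 0.01 -0.38 0.43
216 65 row: 0 -0.06 0.04 -0.96 1.03
213 65 row: 0 -0.06 0.11 -1.55 1.63
211 65 row: 0 -0.06 0.17 -1.93 2.03
209 65 row: 0 -0.06 0.25 -2.32 2.43
207 65 row: 0 -0.06 0.34 -2.70 2.83
205 65 row: 0 -0.06 0.44 -3.07 3.23
203 65 row: 0 -0.06 0.56 -3.45 3.63
201 65 row: 0 -0.06 0.68 -3.82 4.03
200 65 row: 0 -0.06 0.75 -4.00 4.23
1 280 r 109.9 ang 29.0
2 193 r 110.7 ang 329.4
3 7676 r 57.2 ang 358.8
4 941 r 42.2 ang 278.5
5 159 r 110.9 ang 89.5
6 330 r 76.0 ang 263.3
10 1146 r 59.2 ang 245.6
```

View pics/scene3.png

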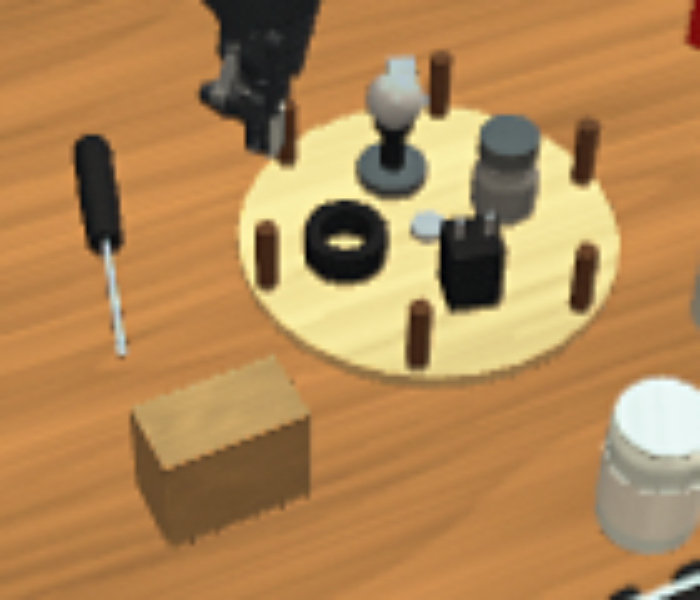

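View pics/top3.png

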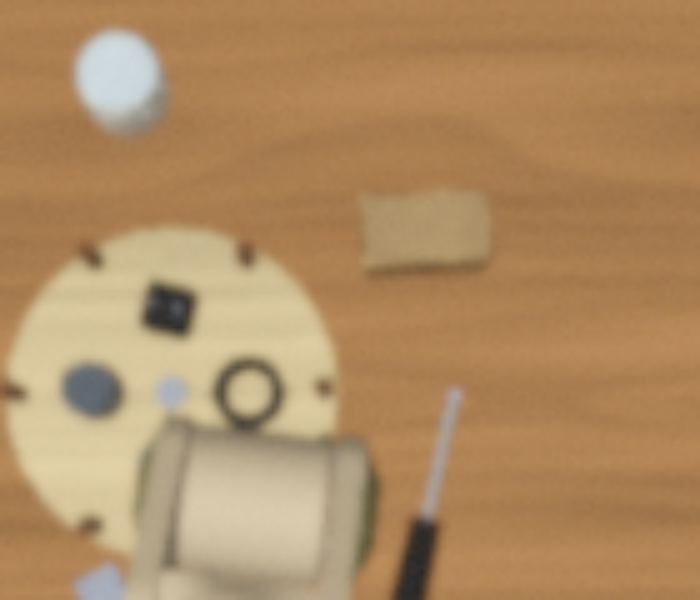

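Peg angles show the mic at about 179° against a target of 159°. Next push takes it nearly there.

Request:
send_rows:
  rows: "0 0 0.01 -0.4 0.4;0 0 0.04 -1 1;0 0 0.1 -1.5 1.6;0 0 0.17 -1.9 2;0 0 0.25 -2.3 2.4;0 0 0.35 -2.7 2.8;0 0 0.45 -3.1 3.2;0 0 0.55 -3.45 3.6;0 0 0.6 -3.6 3.8;0 0 0.6 -3.6 3.8"

```text
time_s: 7.1
eef_pos: [437.6, 84.6, 63.9]
ee_rot: [0.587, 0.394, 0.587, -0.394]
force: [-0.8, -0.6, -0.3]
grip_width: 0.003
```

```bash
cat >> h.py <<'E'
def pegs(p,z=63):
    im=rect(p,z,C,220,3)
    g=im.astype(int); dark=((g.sum(2)<260)).astype(np.uint8)
    k,l,st,ce=cv2.connectedComponentsWithStats(dark)
    for i in range(1,k):
        x=C[0]+220-ce[i][1]/3;y=C[1]+220-ce[i][0]/3; r=np.hypot(x-C[0],y-C[1])
        if st[i,4]>60 and 100<r<120: print(i,st[i,4],"r",round(r,1),"ang",round(np.degrees(np.arctan2(y-C[1],x-C[0]))%360,1))
E
python3 - <<'E'
from h import *
plan([(t,65) for t in (201,200,199,198,215)])
for n in ["scene","top"]:
    p=capture(n); cv2.imwrite(f"pics/{n}4.png",cv2.resize(p["pixels"][120:240,200:340,::-1],(700,600)))
    if n=="top":pegs(p)
E
```

```text
t 7.1 pos [437.6  84.6  63.9] az -67.7 th 202.1035453234993 r 112.32457351552497 F [-0.83 -0.6  -0.26] g 0.002715530074232025
201 65 row: 0 -0.11 0.04 -0.22 0.26
200 65 row: 0 -0.11 0.04 -0.41 0.46
199 65 row: 0 -0.11 0.05 -0.61 0.66
198 65 row: 0 -0.11 0.06 -0.80 0.86
215 65 row: 0 -0.11 0.31 2.50 -2.54
1 249 r 110.8 ang 11.5
```

View pics/scene4.png

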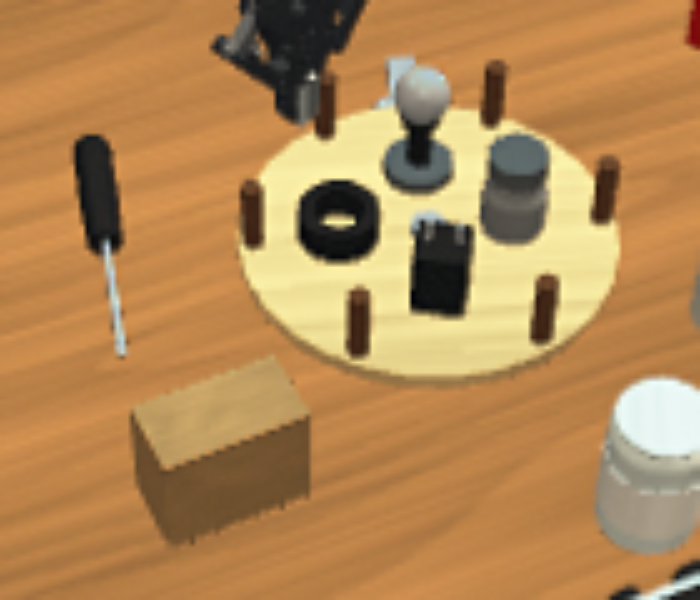

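Mic is near 161°. I'll back off, raise the arm and move clear to measure.

Request:
send_rows:
  rows: "0 0 0.1 0.8 -0.8;0 0 0.25 2 -2;0 -2 0.3 2.5 -2.5;0 -6 0.3 2.5 -2.5;0 -10 0.3 2.5 -2.5;0 -13 0.3 6 -2.5;0 -13 0.3 11 -2.5;0 -13 0.3 16 -2.5;0 -13 0.3 20 -2.5;0 -13 0.3 22 -2.5;0 -13 0.3 22 -2.5"

```text
time_s: 8.3
eef_pos: [523.6, -120.3, 193.1]
ee_rot: [0.626, 0.329, 0.626, -0.329]
force: [-0.4, 0.5, 1.0]
grip_width: -0.0
```

```bash
cat > meas.py <<'E'
from h import *
import sys
k=sys.argv[1]
plan([(212,65)])
a=capture("top");b=capture("scene")
np.savez(f"img{k}.npz",**{f"{n}_{q}":d[q] for n,d in (("top",a),("scene",b)) for q in("pixels","intrinsics","dist","view")})
pegs(a)
for n,p in(("top",a),("scene",b)):
    for t in ("mic","jar","tape","adapter"):
        for d in nets.spot_point(p,t)[:3]:
            l=d["location"]; r=np.hypot(l[0]-C[0],l[1]-C[1])
            if r<100: print(n,t,np.round(l),round(d["confidence"],2),"r",r.round(1),"ang",round(np.degrees(np.arctan2(l[1]-C[1],l[0]-C[0]))%360,1))
ims=[rect(p,z,C,210,400/420.) for p,z in((a,8),(b,8))]
cv2.imwrite(f"pics/m{k}.png",np.hstack(ims))
im=rect(a,50,C,130,600/260.); 
cv2.imwrite(f"pics/mt{k}.png",im)
E
python3 meas.py 1
```

```text
t 8.3 pos [ 523.6 -120.3  193.1] az -55.4 th 265.80083267265275 r 247.8255773616968 F [-0.45  0.54  0.98] g -0.0003849498024145721
212 65 row: 0 12.81 4.34 -19.82 0.52
1 304 r 111.0 ang 11.6
4 79 r 110.9 ang 311.5
13 116 r 110.1 ang 131.9
top mic [490. 146.  41.] 0.48 r 55.8 ang 159.4
top jar [557. 176.  36.] 0.61 r 51.5 ang 72.4
top tape [523.  73.  34.] 0.65 r 57.4 ang 250.9
top adapter [596. 109.  41.] 0.57 r 57.2 ang 342.0
scene mic [490. 150.  37.] 0.66 r 56.9 ang 156.4
scene jar [562. 183.  34.] 0.69 r 59.9 ang 69.9
scene tape [524.  73.  41.] 0.69 r 57.1 ang 251.9
scene adapter [597. 112.  35.] 0.7 r 57.1 ang 345.3
```

View pics/m1.png

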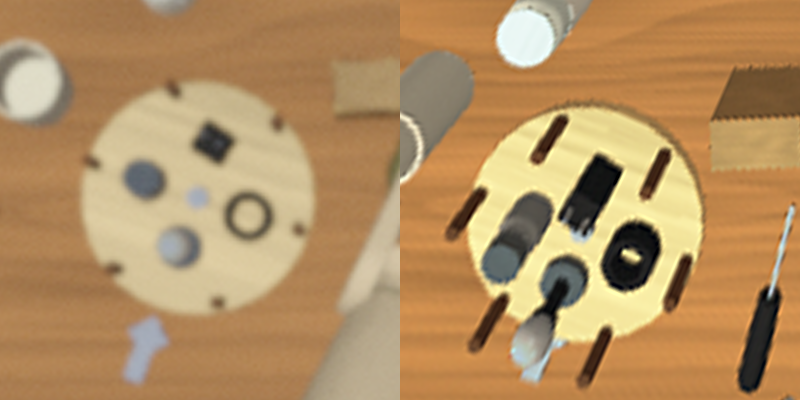

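```bash
cat > z.py <<'E'
from h import *
import sys
out=[]
for f in sys.argv[1:]:
    N=np.load(f); p={k:N["scene_"+k] for k in("pixels","intrinsics","dist","view")}
    im=rect(p,50,C,140,400/280.)
    im38=rect(p,38,C,140,400/280.)
    for i in (im,im38):
        cv2.circle(i,(200,200),int(120*400/280),(0,0,255),1); cv2.circle(i,(200,200),int(56*400/280),(0,255,0),1)
    out.append(np.hstack([im,im38]))
cv2.imwrite("pics/z.png",np.vstack(out)[:800])
E
python3 z.py img1.npz; cp pics/z.png pics/z1.png; python3 z.py img.npz; cp pics/z.png pics/z0.png
```

```text
(no output)
```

View pics/z1.png

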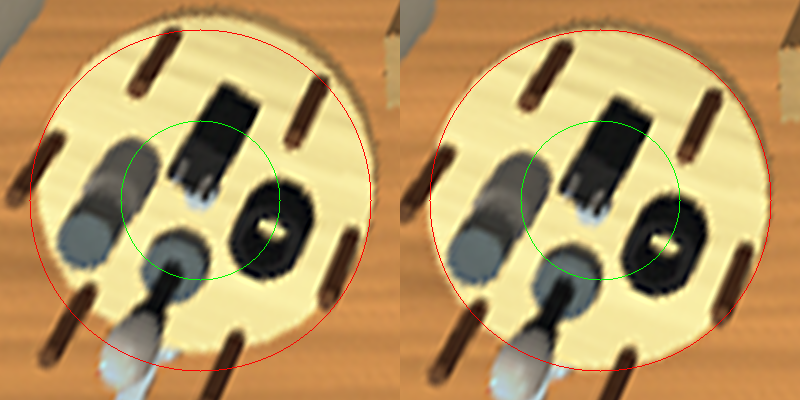

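View pics/z0.png

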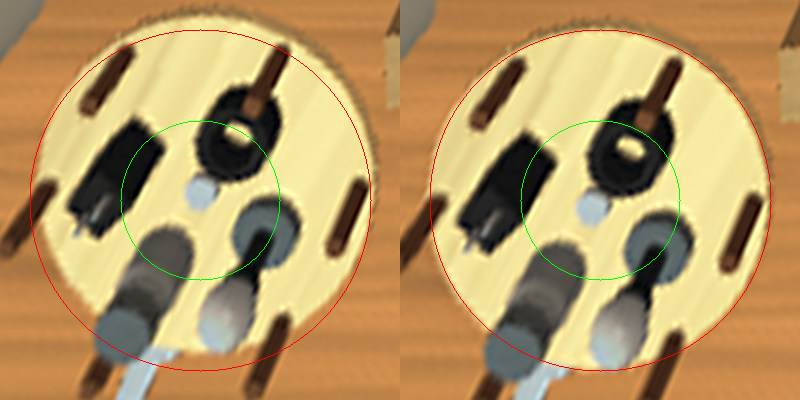

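Pegs, net and disc blob (corrected for the visible disc side) put the mic at about 161.4°, against a pointer at 159.1°. I need roughly 2.3° more, so I'll return the finger behind the same peg.

Request:
send_rows:
  rows: "0 0 1 -5 0;0 0 2 -10 0;0 0 3.3 -15 0.5;0 0 4.3 -19 0.5;0 0 4.3 -19.8 0.5;0 4 4.3 -19.8 0.5;0 8 4.3 -19.8 0.5;0 11 4.3 -19.8 0.5;0 12.8 4.3 -19.8 0.5;0 12.8 4.3 -19.8 0.5;0 12.8 4.3 -19.8 0.5"

```text
time_s: 9.9
eef_pos: [446.2, 69.1, 66.2]
ee_rot: [0.619, 0.342, 0.619, -0.342]
force: [0.1, 0.5, 0.8]
grip_width: -0.002
```

Run:
```python
from h import *
plan([(t,65) for t in (208,205,203,202,201,200.5,200,199.5)])
```

```text
t 9.9 pos [446.2  69.1  66.2] az -57.8 th 211.18800464548724 r 111.62407150050896 F [0.12 0.47 0.83] g -0.002458156193803489
208 65 row: 0 0.12 -0.01 -0.62 0.84
205 65 row: 0 0.12 0.05 -1.21 1.44
203 65 row: 0 0.12 0.10 -1.59 1.84
202 65 row: 0 0.12 0.14 -1.79 2.04
201 65 row: 0 0.12 0.17 -1.98 2.24
200.5 65 row: 0 0.12 0.19 -2.07 2.34
200 65 row: 0 0.12 0.21 -2.17 2.44
199.5 65 row: 0 0.12 0.23 -2.27 2.54
```

Request:
send_rows:
  rows: "0 0.1 0 -0.6 0.8;0 0.1 0.05 -1.2 1.4;0 0.1 0.1 -1.6 1.8;0 0.1 0.14 -1.8 2;0 0.1 0.17 -2 2.25;0 0.1 0.2 -2.1 2.35;0 0.1 0.2 -2.2 2.45;0 0.1 0.2 -2.2 2.45"

```text
time_s: 10.7
eef_pos: [435.7, 89.1, 64.7]
ee_rot: [0.579, 0.406, 0.579, -0.406]
force: [0.1, -0.1, -0.0]
grip_width: -0.0
```

Run:
```python
from h import *
plan([(199,65),(210,65)])
pegs(capture("top"))
```

```text
t 10.7 pos [435.7  89.1  64.7] az -70.0 th 199.65618879565594 r 112.51527147192044 F [ 0.14 -0.09 -0.04] g -0.00022347273442583886
199 65 row: 0 -0.03 0.05 -0.13 0.19
210 65 row: 0 -0.03 0.22 2.01 -2.01
1 361 r 110.4 ang 9.1
4 112 r 110.6 ang 69.2
8 77 r 110.0 ang 129.6
```

Pegs now read 9.1, 69.2 and 129.6, so the mic is at about 159.3°. Backing off and lifting clear for the final check.

Request:
send_rows:
  rows: "0 0 0.1 0.8 -0.8;0 0 0.25 2 -2;0 -2 0.3 2.5 -2.5;0 -6 0.3 2.5 -2.5;0 -10 0.3 2.5 -2.5;0 -14 0.3 6 -2.5;0 -18 0.3 11 -2.5;0 -20 0.3 16 -2.5;0 -20 0.3 20 -2.5;0 -20 0.3 24 -2.5;0 -20 0.3 24 -2.5"

```text
time_s: 11.85
eef_pos: [521.2, -140.2, 263.8]
ee_rot: [0.619, 0.341, 0.619, -0.342]
force: [-0.6, 1.2, 0.1]
grip_width: 0.001
```

```bash
python3 meas.py 2
python3 - <<'E'
from h import *
s,M=pose(); w=capture("wrist"); print(w["mount"].round(2))
T=np.eye(4);T[:3,:3]=M;T[:3,3]=s["eef_pos"]; Wc=T@w["mount"]; print("cam",Wc[:3,3].round(),"fwd",Wc[:3,2].round(2))
V=np.linalg.inv(Wc)
P=np.array([[*C,38],[355,198,0],[490,147,38.]])
print(cv2.projectPoints(P,cv2.Rodrigues(V[:3,:3])[0],V[:3,3],w["intrinsics"],w["dist"])[0].reshape(-1,2).round())
cv2.imwrite("pics/w1.png",w["pixels"][:,:,::-1])
E
```

```text
t 11.85 pos [ 521.2 -140.2  263.8] az -57.8 th 265.60304039275104 r 267.893206180105 F [-0.59  1.24  0.06] g 0.0007376165211045831
212 65 row: 0 19.87 4.78 -21.55 0.04
1 564 r 111.3 ang 9.3
2 197 r 110.7 ang 309.4
4 177 r 111.1 ang 69.2
11 152 r 110.7 ang 129.4
top mic [490. 146.  42.] 0.72 r 54.5 ang 159.8
top jar [560. 177.  40.] 0.49 r 53.6 ang 69.5
top tape [524.  72.  38.] 0.58 r 57.3 ang 251.9
top adapter [595. 107.  41.] 0.4 r 57.0 ang 339.6
scene mic [490. 152.  39.] 0.69 r 57.6 ang 154.4
scene jar [564. 185.  36.] 0.69 r 61.9 ang 68.7
scene tape [524.  73.  40.] 0.75 r 56.3 ang 251.9
scene adapter [594. 110.  37.] 0.81 r 54.8 ang 341.6
scene adapter [540. 125.  24.] 0.74 r 2.4 ang 235.0
[[   0.     -0.32    0.95 -141.5 ]
 [  -0.     -0.95   -0.32   81.77]
 [   1.     -0.     -0.      0.66]
 [   0.      0.      0.      1.  ]]
cam [590. -92. 406.] fwd [-0.27 -0.17 -0.95]
[[ 72.  22.]
 [ -7. 125.]
 [ 40.  54.]]
```

View pics/m2.png

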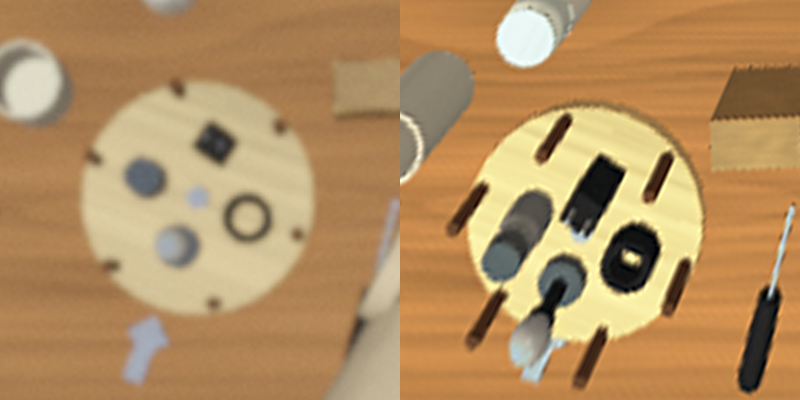

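View pics/w1.png

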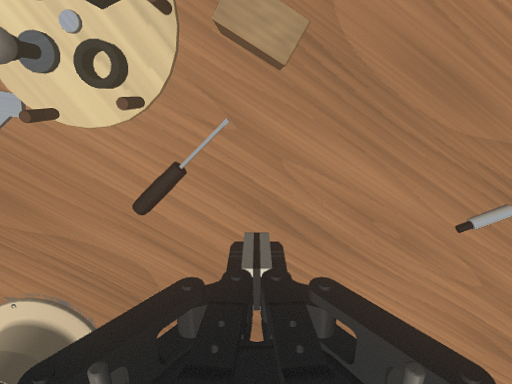

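Request:
send_rows:
  rows: "0 0 2.5 -4 0;0 0 5 -8 0;0 0 7.5 -12.5 0;0 0 10 -17 0;0 0 12.5 -21 0;0 0 15 -25 0;0 0 16.5 -27.5 0;0 0 16.5 -27.5 0;0 0 16.5 -27.5 0;0 0 16.5 -27.5 0"

```text
time_s: 13.4
eef_pos: [512.2, 184.3, 264.6]
ee_rot: [0.62, 0.341, 0.62, -0.341]
force: [-0.4, -0.6, -0.6]
grip_width: 0.003
```

Run:
```python
from h import *
s,M=pose(); w=capture("wrist"); print(s["time_s"],s["eef_pos"])
T=np.eye(4);T[:3,:3]=M;T[:3,3]=s["eef_pos"]; V=np.linalg.inv(T@w["mount"])
cv2.imwrite("pics/w2.png",w["pixels"][:,:,::-1])
np.savez("w2.npz",V=V,**{k:w[k] for k in("pixels","intrinsics","dist")})
o=[]
for z in (8,38):
    im=rect(w,z,C,215,400/430.,V)
    o.append(im)
cv2.imwrite("pics/w2r.png",np.hstack(o))
```

```text
13.4 [512.19024165 184.25560483 264.57765122]
```

View pics/w2.png

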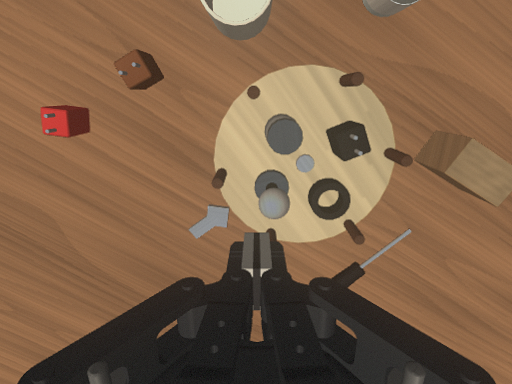

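View pics/w2r.png

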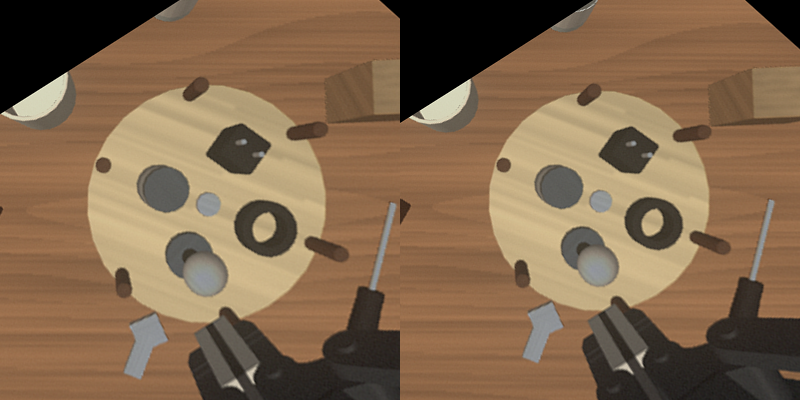

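Run:
```python
from h import *
N=np.load("w2.npz"); p={k:N[k] for k in("pixels","intrinsics","dist")}; V=N["V"]
o=[]
s=400/160.
a=rect(p,50,(505,145),70,400/140.,V); b=rect(p,8,(385,187),70,400/140.,V)
cv2.imwrite("pics/w2z.png",np.hstack([a,b]))
im=rect(p,38,C,150,4,V); h=cv2.cvtColor(im,cv2.COLOR_BGR2HSV); cv2.imwrite("pics/w2p.png",cv2.resize(im,(600,600)))
```

```text
(no output)
```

View pics/w2z.png

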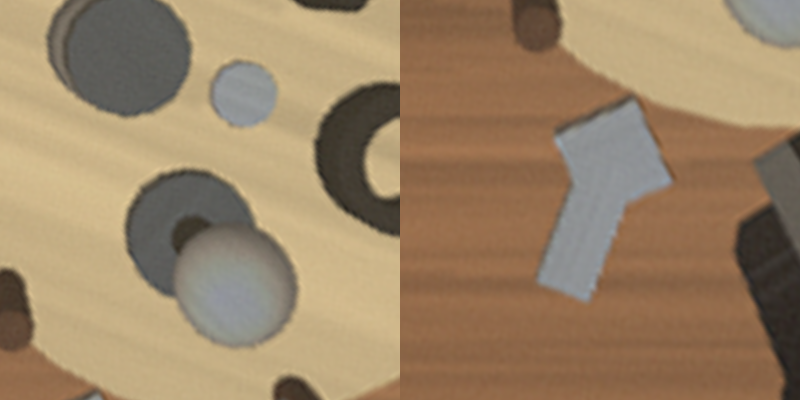

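View pics/w2p.png

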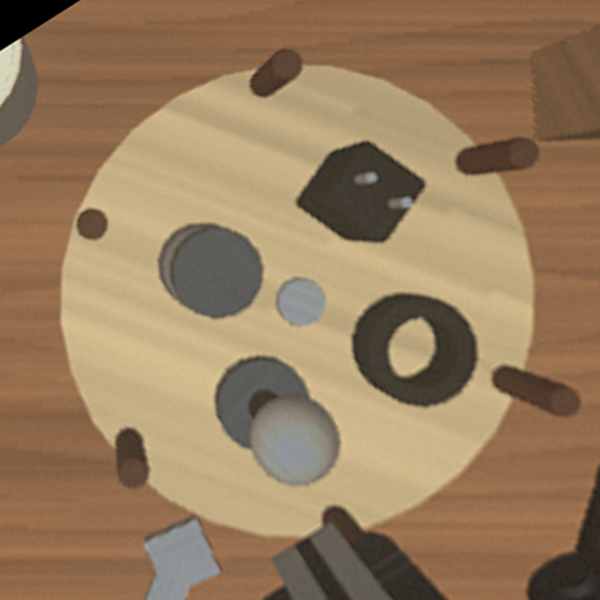

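Run:
```python
from h import *
s=ctrl.sense();print(s["time_s"],s["force"],s["eef_pos"])
print(workorder.finish_job())
```

```text
13.45 [-0.15015525  0.21881196  1.01481373] [512.26487994 184.06682192 264.67118847]
the job is handed in; nothing more can be done
None
```

I turned the carousel about 81° clockwise by pushing one rim peg slowly with the shut fingers. I then backed off, gave it a small corrective push, lifted clear and handed the job in at 13.5 s.

**Alignment:** these are directions about the carousel's axis, so the mic should match the pointer.

| What was measured | Angle |
|---|---|
| Pointer (top and wrist views) | about 159.1° |
| Mic's platter axis, from the pegs (top view) | about 159.3° |
| Mic, network on the top view | 159.8° |
| Mic disc, measured in the wrist view | about 157.3° |
| Mic, network on the scene view | 154.4° |

**Disagreement:** the last two readings put the mic a little past the pointer. The wrist reading means about 2 mm at the mic. The scene reading is about 5° off, roughly 4–5 mm. The networks are good to about 4 mm, and the wrist reading gave a radius of 52 mm instead of the expected 56 mm, so I left it as it was.

**Everything else:** all four things still stood on the platter in the last pictures. I saw no change in the mug, driver, carton or can. I did not check the large tape roll or the audio plug closely, but the arm stayed well above the counter. The measured force never passed 2 N in any reading I took. The arm ended touching nothing, about 265 mm above the counter.

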